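# Lids back on the storage jars

### The arm

A 6-joint arm with a two-finger parallel gripper is mounted at the origin on the work surface. World frame = base frame: x ahead of the robot, y to its left, z up, the work surface at z = 0. Lengths are in m, angles in degrees, forces in N, time in s.
With the tool pointing down it reaches from about 0.4 to 0.825 m from the base axis. Payload 7 kg.
Tool frame: the origin (TCP) lies at the very end of the fingers, on their centre line; the grasp point (between the pads) lies 19 mm behind it; z points along the fingers, y is the direction in which the jaws open and shut (so a half turn about z gives the same grasp; the last joint's range is limited). The gripper opens to 88 mm and grips with 3 to 60 N. Pads are 19 mm wide; open, the fingers measure 130 mm over their backs; the gripper's body (78 mm by 193 mm) begins 47 mm behind the grasp point.
Start: joints at [-57.577, 20.546, 0.682, 0, -70.136, -16.507], TCP at [0.185, -0.649, 0.227] pointing down, gripper open.
Joint ranges: [-176.03, 176.03], [-82.01, 121.73], [-58.28, 71.71], [-173.87, 95.51], [-174.79, -0.11], [-173.66, 173.66]. Speed limits (degrees/s): [136.94, 136.94, 172.46, 180, 180, 180].

### API

Orientations are given as [roll, pitch, yaw] about the fixed x, y, z axes, in that order (R = Rz(yaw) Ry(pitch) Rx(roll)).
In Python, from plant import ctrl gives the robot as it stands.
- The arm moves only by the tool move_arm, never from a script. Its argument "increments" is a list of rows, each a list of 2 entries, a list of its own where there are three numbers: the shift along the world's x, y, z in mm, then the turn about the world's z in rad. A call has exactly 8 rows; each row shifts and turns the pose as measured when the row begins; what a row does not reach is not made up. A row lasts 1/10 s, in which the tool goes at most 50 mm and 8.59 degrees, less where a joint would pass 70% of its speed; a pose out of reach is approached as far as the arm can. A call with a gripper value outside its range is refused whole. "jaw" is the gripper command: -1 is shut, 1 is fully open, values between are in proportion, set as the call begins (left out, the last holds). The fingers move at their own pace and stop on an object; the grip force is fixed at half the most. Time passes only in rows, so rows that do not move let the fingers close, or fill a call up. It gives the time, the measured TCP pose, the force and the opening at its end, in the units of the state.
- ctrl.get_obs(): the state, without advancing time (a new reading comes with each control period).
- ctrl.snapshot(name): name is "side" or "top"; returns a dict with "color" (400x640x3 uint8, red, green, blue), "fx", "fy", "cx", "cy" (pixels), "R" (3x3) and "t" (3): a world point X has camera coordinates R X + t. Camera axes: x right, y down, z forward; pixel columns grow to the right and rows downward; lengths in m; the calibration is good to about 2 mm. A picture is of the moment at which its call begins. There is no depth.
- ctrl.close_job(): hands the job in, once; it reports no verdict.
The state is a dict: "clock": time; "joint_pos": joint angles; "qvel": joint speeds; "tau": joint torques, N m; "tool_pos": TCP position; "orientation": TCP orientation; "force": force on the tool from outside, world axes, zero at the start; "moment": the same for the moment, N m; "opening": finger opening in m.
Only numpy, scipy, OpenCV 4.12 (cv2) and the standard library are available. Lean on these libraries where they do the work, as an engineer would, in place of code of your own. Each camera call takes 0.05 s, during which the arm holds its last target.

### The job

The four storage jars have been washed and are dry: find their four wooden lids among the things on the shelf and put each one on the jar it was made for, plug in the mouth and plate lying flat on the rim, the square one with its sides in line with its jar. Set the lids down rather than dropping them, and leave the jars, the bowl and the stack of scoops standing where they are.

Things in the scene. Friction and masses are not known exactly. Their poses are not given: they have to be found in the camera images.
- lid_large: Large round wooden lid: plate 116 mm across and 12 mm thick, a cork plug 84 mm across at its foot and 90 mm at the plate, 14 mm deep below the plate, and an upright turned knob 22 mm across and 28 mm high in the middle. Its origin is the centre of the plug's underside, z up through the knob: plug from 0 to 14 mm, wooden plate from 14 to 26 mm, knob from 26 to 54 mm above the origin. It starts on the shelf, knob up, standing on its plug.
- lid_medium: Middle-sized round wooden lid: plate 96 mm across and 12 mm thick, a cork plug 65 mm across at its foot and 71 mm at the plate, 14 mm deep below the plate, and an upright turned knob 22 mm across and 28 mm high in the middle. Its origin is the centre of the plug's underside, z up through the knob: plug from 0 to 14 mm, wooden plate from 14 to 26 mm, knob from 26 to 54 mm above the origin. It starts on the shelf, knob up, standing on its plug.
- lid_small: Small round wooden lid: plate 70 mm across and 12 mm thick, a cork plug 40 mm across at its foot and 46 mm at the plate, 14 mm deep below the plate, and an upright turned knob 22 mm across and 28 mm high in the middle. Its origin is the centre of the plug's underside, z up through the knob: plug from 0 to 14 mm, wooden plate from 14 to 26 mm, knob from 26 to 54 mm above the origin. It starts on the shelf, knob up, standing on its plug.
- lid_square: Square wooden lid: plate 89 x 89 mm and 12 mm thick, a square cork plug 63 x 63 mm, 14 mm deep below it, and an upright square knob 22 x 22 mm and 28 mm high in the middle; plate, plug and knob have their sides along the lid's own x and y. Its origin is the centre of the plug's underside, z up through the knob: plug from 0 to 14 mm, wooden plate from 14 to 26 mm, knob from 26 to 54 mm above the origin. It starts on the shelf, knob up, standing on its plug.
- jar_large: Large round jar of white glazed stoneware, 112 mm across, 88 mm high, open at the top, mouth 102 mm across, empty, not fastened down. Origin at the centre of its underside, z up. Its own lid sits with the plate on the rim, so with the lid's origin 74 mm above the jar's.
- jar_medium: Middle-sized round jar of white glazed stoneware, 92 mm across, 84 mm high, open at the top, mouth 83 mm across, empty, not fastened down. Origin at the centre of its underside, z up. Its own lid sits with the plate on the rim, so with the lid's origin 70 mm above the jar's.
- jar_small: Small round jar of white glazed stoneware, 66 mm across, 74 mm high, open at the top, mouth 58 mm across, empty, not fastened down. Origin at the centre of its underside, z up. Its own lid sits with the plate on the rim, so with the lid's origin 60 mm above the jar's.
- jar_square: Square jar of white glazed stoneware, 86 x 86 mm and 84 mm high, open at the top, mouth 76 x 76 mm, sides along its own x and y, empty, not fastened down. Origin at the centre of its underside, z up. Its own lid sits with the plate on the rim, sides in line with the jar's (any of the four ways round), so with the lid's origin 70 mm above the jar's.
- bowl: Bystander: white ceramic bowl, 110 mm across the rim, 48 mm high; origin at the centre of its underside.
- scoops: Bystander: three white plastic scoops nested in one another, handles together; 118 mm long, 60 mm high; cups 58 mm across, centred 30 mm to the -x side of the origin, which lies on the shelf under the middle of the whole; handles point to its +x.
There are look-alikes about, which are no part of the job. What is shaped like the lid_small but blue is not meant.

How it is judged:
By the outcome, as a careful person would: the job done as asked, in the order asked, and still so for the second after the job is handed in, with the robot touching nothing.
It also fails if it takes over 115 s, if anything falls off the work surface, if the arm or the gripper's body presses on something with over 40 N, if the wrist force passes 120 N, or if a joint passes its speed limit or range.

## Working session

There is one attempt and no reset: what is moved stays moved. The work goes in short steps, Python scripts to look and compute and a tool call to move; the robot and the scene stay as the last step left them, time stands still between calls to the robot, and variables do not carry over. Pictures are saved under pics/ and viewed, and the job is handed in when it is done.

Besides the shell and the picture viewer there is one more tool, called after "Call:" as a command line: name --argument value ..., lists and objects as JSON in quotes. move_arm: Moves the arm, as the interface text tells. Its arguments: {"type":"object","properties":{"increments":{"type":"array","items":{"type":"array"}},"jaw":{"type":"number"}},"required":["increments"]}

```bash
ls; mkdir -p pics; python3 - <<'E'
from plant import ctrl
import cv2,pickle
o=ctrl.get_obs();print(o)
for n in("top","side"):
    s=ctrl.snapshot(n);pickle.dump(s,open(f"pics/{n}0.pkl","wb"))
    cv2.imwrite(f"pics/{n}0.png",s["color"][:,:,::-1]);print(n,s["fx"],s["cx"],s["cy"],s["R"],s["t"])
E
```

```text
pics
{'clock': 0.0, 'joint_pos': array([-5.75776863e+01,  2.05932689e+01,  6.34276761e-01, -2.12398586e-02,
       -7.01342373e+01, -1.65075555e+01]), 'qvel': array([-0.01958618,  0.01355105, -0.067397  , -0.01214821, -0.0312122 ,
       -0.00063205]), 'tau': array([-7.63051848e-04, -5.82726753e+01,  2.93056512e+01,  6.99719444e+00,
        6.95014576e-03, -1.33099084e-04]), 'tool_pos': array([ 0.18495027, -0.64867041,  0.22560227]), 'orientation': array([ 1.79904939e+02, -7.34948391e-03, -1.64092470e+02]), 'force': array([-0.3210104 , -1.1305627 , -0.60457996]), 'moment': array([ 0.02094374, -0.00649759, -0.02267896]), 'opening': 0.08772539858907134}
top 407.1016679174185 318.8558556004049 193.12926550950513 [[ 0.00923298 -0.9996903   0.0231097 ]
 [-0.99547505 -0.0113749  -0.09434001]
 [ 0.09457367 -0.02213409 -0.99527177]] [-0.01536233  0.57977968  1.04657664]
side 378.8593227327074 318.0996646506342 201.17732448650997 [[ 0.7639392  -0.64520207  0.01054429]
 [-0.39505001 -0.48054688 -0.78294967]
 [ 0.51022778  0.59396043 -0.62199568]] [-0.45956158  0.24728567  0.64012107]
```

View pics/top0.png

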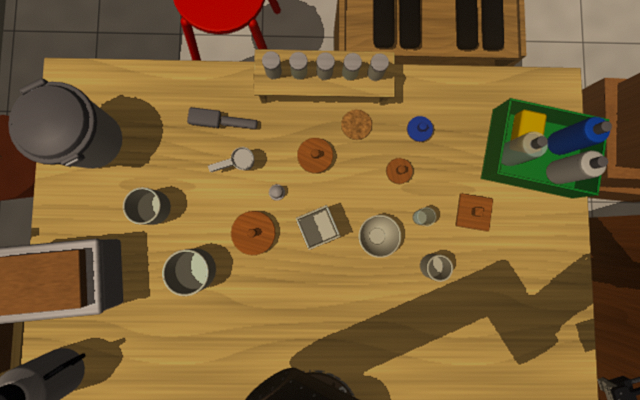

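View pics/side0.png

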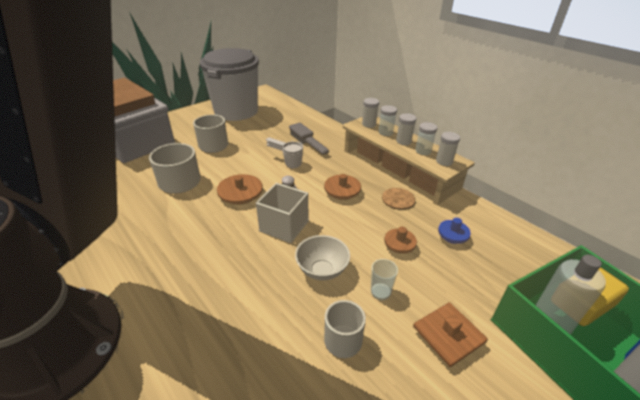

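The top view shows:
- **Lids:** large (254,232), medium (315,155), small (400,170), square (474,212).
- **Jars:** medium (143,206), large (187,271), square (321,228), small (437,266).
- **Not part of the job:** blue look-alike (421,128), cork mat (357,124), bowl (380,236), glass (424,216) and scoops (240,158).

Next I'll segment these and fit model silhouettes to them.

```bash
cat > h.py <<'E'
import numpy as np,cv2,pickle
from scipy.optimize import least_squares
def proj(s,X):
    c=X@s["R"].T+s["t"];return np.c_[s["fx"]*c[:,0]/c[:,2]+s["cx"],s["fy"]*c[:,1]/c[:,2]+s["cy"]]
def ray(s,u,v,z):
    d=s["R"].T@np.array([(u-s["cx"])/s["fx"],(v-s["cy"])/s["fy"],1]);c=-s["R"].T@s["t"]
    return c+d*(z-c[2])/d[2]
a=np.linspace(0,2*np.pi,60,endpoint=False);C=np.c_[np.cos(a),np.sin(a)]
def shape(kind,w,yaw=0):
    if kind=='r':return C*w/2
    q=np.array([[1,1],[-1,1],[-1,-1],[1,-1]])*w/2
    R=np.array([[np.cos(yaw),-np.sin(yaw)],[np.sin(yaw),np.cos(yaw)]]);return q@R.T
def body(x,y,kind,parts,yaw=0):
    return np.vstack([np.c_[shape(kind,w,yaw)+[x,y],np.full(len(shape(kind,w)),z)] for w,z in parts])
E
cat > m.py <<'E'
from h import *
import sys
T={n:pickle.load(open(f"pics/{n}0.pkl","rb")) for n in("top","side")}
for n,s in T.items():
    hsv=cv2.cvtColor(s["color"],cv2.COLOR_RGB2HSV)
    pts=dict(top=[(254,220),(300,150),(474,205),(130,206),(175,285),(320,240),(200,250),(280,300),(437,275),(165,206),(350,230)],side=[(240,190),(176,170),(283,215),(345,330),(200,180),(450,335),(270,180)])[n]
    for p in pts: print(n,p,hsv[p[1],p[0]],s["color"][p[1],p[0]])
im=T["top"]["color"][90:310,100:500,::-1];cv2.imwrite("pics/crop1.png",cv2.resize(im,None,fx=2,fy=2,interpolation=cv2.INTER_CUBIC))
for n,s in T.items():
    hsv=cv2.cvtColor(s["color"],cv2.COLOR_RGB2HSV).astype(int)
    o=np.zeros((400,640),np.uint8);o[(hsv[...,1]<75)]=255;o[(hsv[...,0]<14)&(hsv[...,1]>130)&(hsv[...,2]>70)]=128
    cv2.imwrite(f"pics/seg{n}.png",o)
E
python3 m.py
```

```text
top (254, 220) [ 13 211 138] [138  74  24]
top (300, 150) [ 13 207 138] [138  74  26]
top (474, 205) [ 13 206 141] [141  77  27]
top (130, 206) [16 61 46] [46 41 35]
top (175, 285) [21 79 45] [45 41 31]
top (320, 240) [21 72 96] [96 88 69]
top (200, 250) [21 77 43] [43 39 30]
top (280, 300) [ 20 159 165] [165 129  62]
top (437, 275) [20 91 70] [70 62 45]
top (165, 206) [20 83 46] [46 41 31]
top (350, 230) [ 18 149  89] [89 69 37]
side (240, 190) [ 13 143 139] [139  95  61]
side (176, 170) [ 20  53 105] [105  98  83]
side (283, 215) [ 20  54 122] [122 113  96]
side (345, 330) [ 20  50 118] [118 110  95]
side (200, 180) [ 19  96 112] [112  96  70]
side (450, 335) [ 13 151 115] [115  77  47]
side (270, 180) [ 19 107 224] [224 191 130]
```

```bash
python3 -c "
import cv2,numpy as np
a=cv2.imread('pics/segtop.png');b=cv2.imread('pics/segside.png')
cv2.imwrite('pics/seg.png',cv2.resize(np.vstack([a[80:320],b[80:380]]),None,fx=1.1,fy=1.1))"
```

```text
(no output)
```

View pics/seg.png

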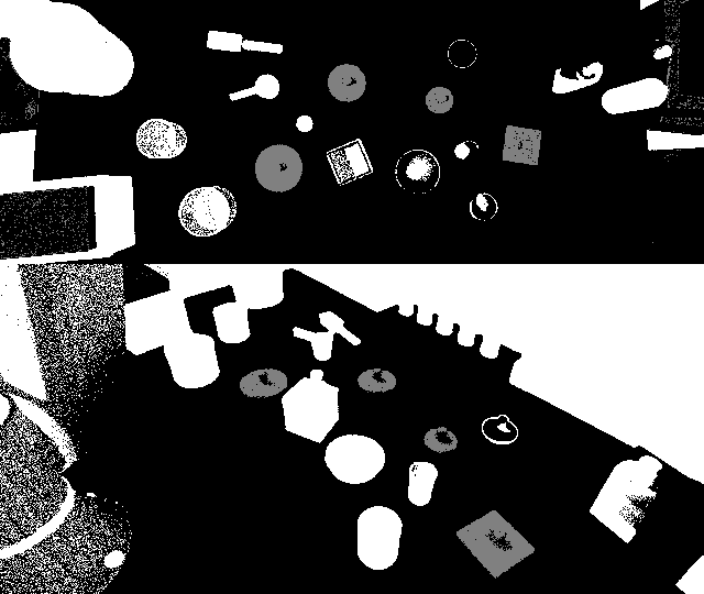

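View pics/crop1.png

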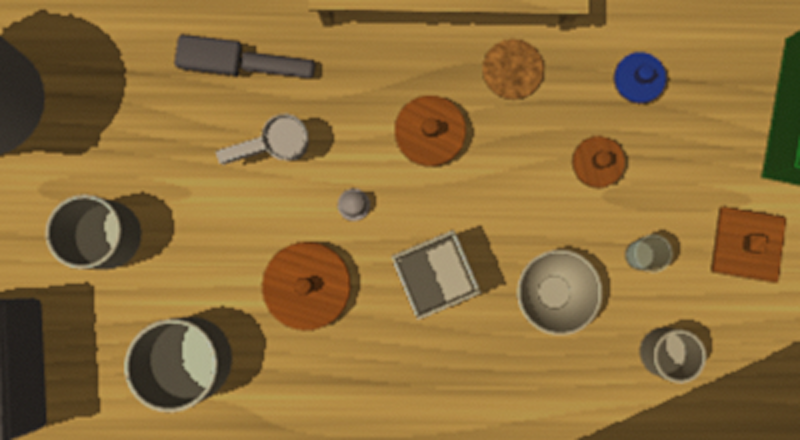

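```bash
cat > fit.py <<'E'
from h import *
def mask(s,kind):
    hsv=cv2.cvtColor(cv2.medianBlur(s["color"],3),cv2.COLOR_RGB2HSV).astype(int)
    if kind=='lid': m=(hsv[...,0]<16)&(hsv[...,1]>105)&(hsv[...,2]>40)
    else: m=(hsv[...,1]<112) if s["R"][2,2]<-.9 else hsv[...,1]<78
    m=m.astype(np.uint8)
    return cv2.morphologyEx(m,cv2.MORPH_OPEN,np.ones((3,3),np.uint8))
def contour(s,kind,uv):
    m=mask(s,kind); n,l,st,cc=cv2.connectedComponentsWithStats(m)
    u,v=map(int,uv); w=l[v-6:v+7,u-6:u+7].ravel();w=w[w>0]
    if len(w)==0:return None
    k=np.bincount(w).argmax()
    c=max(cv2.findContours((l==k).astype(np.uint8),cv2.RETR_EXTERNAL,cv2.CHAIN_APPROX_NONE)[0],key=len)
    return c[:,0].astype(float)
def fit(S,kind,sh,parts,uvs,yaw0=0,xy0=None,solid=None):
    cs=[contour(s,kind,uv) for s,uv in zip(S,uvs)]
    if xy0 is None: xy0=ray(S[0],*uvs[0],parts[-1][1])[:2]
    def res(p):
        r=[]
        for s,c in zip(S,cs):
            h=cv2.convexHull(proj(s,body(p[0]/1e3,p[1]/1e3,sh,parts,p[2] if sh=='s' else 0)).astype(np.float32))
            r+=[cv2.pointPolygonTest(h,(float(x),float(y)),True)-.5 for x,y in c]
        return np.clip(r,-6,6)
    p0=[xy0[0]*1e3,xy0[1]*1e3]+([yaw0] if sh=='s' else [])
    o=least_squares(res,p0,loss='soft_l1',diff_step=1e-3,x_scale=[5,5]+([.1] if sh=='s' else []))
    return o.x,np.median(np.abs(o.fun)),np.mean(o.fun)
P=lambda w:[(w/1e3,.014),(w/1e3,.026)]
J=lambda w,h:[(w/1e3,0.),(w/1e3,h/1e3)]
OBJ={'lid_large':('lid','r',P(116)),'lid_medium':('lid','r',P(96)),'lid_small':('lid','r',P(70)),'lid_square':('lid','s',P(89)),
'jar_large':('jar','r',J(112,88)),'jar_medium':('jar','r',J(92,84)),'jar_small':('jar','r',J(66,74)),'jar_square':('jar','s',J(86,84))}
UV={'lid_large':[(254,232),(240,190)],'lid_medium':[(315,155),(335,188)],'lid_small':[(400,170),(400,243)],'lid_square':[(474,212),(450,335)],
'jar_large':[(187,271),(176,168)],'jar_medium':[(143,206),(210,135)],'jar_small':[(437,266),(344,330)],'jar_square':[(321,228),(283,212)]}
E
cat > run.py <<'E'
from fit import *
T=[pickle.load(open(f"pics/{n}0.pkl","rb")) for n in("top","side")]
for k,(kind,sh,pa) in OBJ.items():
    y0={'lid_square':-.15,'jar_square':.3}.get(k,0)
    for nm,ix in(("top",[0]),("side",[1]),("both",[0,1])):
        xy0=ray(T[0],*UV[k][0],pa[-1][1])[:2]
        r=fit([T[i] for i in ix],kind,sh,pa,[UV[k][i] for i in ix],y0,xy0)
        print(k,nm,np.round(r[0],2),round(r[1],2),round(r[2],2))
E
python3 run.py
```

```text
lid_large top [475.06 162.38] 0.31 0.25
lid_large side [476.58 164.57] 1.11 1.1
lid_large both [475.33 162.67] 0.64 0.67
lid_medium top [683.12   2.03] 0.37 0.26
lid_medium side [685.27   2.55] 0.81 0.81
lid_medium both [683.66   2.08] 0.53 0.53
lid_small top [ 644.09 -224.98] 0.25 0.11
lid_small side [ 647.71 -222.25] 0.83 0.83
lid_small both [ 645.32 -224.04] 0.72 0.55
lid_square top [ 5.3559e+02 -4.2444e+02 -1.5000e-01] 0.51 0.56
lid_square side [ 5.3675e+02 -4.2425e+02 -1.6000e-01] 1.09 1.04
lid_square both [ 5.3619e+02 -4.2430e+02 -1.5000e-01] 0.84 0.84
jar_large top [377.04 316.48] 0.38 0.44
jar_large side [378.81 321.41] 6.0 -5.64
jar_large both [377.34 317.21] 6.0 -5.28
jar_medium top [539.69 431.88] 0.58 0.62
jar_medium side [542.01 434.48] 6.0 -5.71
jar_medium both [540.03 432.07] 6.0 -5.39
jar_small top [ 391.74 -313.18] 0.56 0.51
jar_small side [ 393.99 -311.41] 0.74 0.71
jar_small both [ 393.13 -312.06] 0.68 0.65
jar_square top [ 4.9062e+02 -5.5500e+00  4.1000e-01] 0.26 0.06
jar_square side [ 4.9177e+02 -5.5500e+00  4.2000e-01] 0.8 -0.29
jar_square both [ 4.9109e+02 -5.6500e+00  4.1000e-01] 0.44 -0.13
```

```bash
python3 - <<'E'
from fit import *
T=[pickle.load(open(f"pics/{n}0.pkl","rb")) for n in("top","side")]
for k,ys in(('lid_square',(-.3,-.05)),('jar_square',(.25,.55))):
  kind,sh,pa=OBJ[k]
  for y0 in ys:
    for ix in([0],[1]):
        r=fit([T[i] for i in ix],kind,sh,pa,[UV[k][i] for i in ix],y0,ray(T[0],*UV[k][0],pa[-1][1])[:2]);print(k,ix,np.round(r[0],3))
# green box/bottles rough
for uv in((487,178),(505,100),(600,193)):print(uv,ray(T[0],*uv,.1)[:2])
E
```

```text
lid_square [0] [ 5.35597e+02 -4.24440e+02 -1.49000e-01]
lid_square [1] [ 5.36753e+02 -4.24253e+02 -1.58000e-01]
lid_square [0] [ 5.35597e+02 -4.24443e+02 -1.49000e-01]
lid_square [1] [ 5.36752e+02 -4.24248e+02 -1.59000e-01]
jar_square [0] [ 4.90629e+02 -5.52000e+00  4.10000e-01]
jar_square [1] [ 4.91773e+02 -5.55300e+00  4.23000e-01]
jar_square [0] [ 4.90629e+02 -5.51900e+00  4.10000e-01]
jar_square [1] [ 4.91773e+02 -5.55300e+00  4.23000e-01]
(487, 178) [ 0.61569469 -0.42660616]
(505, 100) [ 0.81621766 -0.47883662]
(600, 193) [ 0.58138454 -0.7107717 ]
```

Call:
move_arm --increments '[[[40, 25, 0], -0.05], [[40, 25, 0], -0.05], [[40, 25, 0], -0.05], [[40, 25, 0], -0.05], [[40, 25, 0], -0.05], [[40, 25, 0], -0.05], [[40, 25, 0], -0.05], [[40, 25, 0], -0.05]]' --jaw 0.3

```text
clock: 0.9
tool_pos: [0.5083, -0.4417, 0.2217]
orientation: [179.6, -0.3, 171.5]
force: [0.2, 0.3, -0.6]
opening: 0.0568
```

Call:
move_arm --increments '[[[14, 9, 0], 0], [[14, 8, 0], 0], [[0, 0, -20], 0], [[0, 0, -30], 0], [[0, 0, -30], 0], [[0, 0, -30], 0], [[0, 0, -20], 0], [[0, 0, 0], 0]]'

```text
clock: 1.7
tool_pos: [0.5403, -0.4213, 0.0856]
orientation: [179.6, -0.3, 171.8]
force: [-0.6, 0.2, -0.2]
opening: 0.057
```

Call:
move_arm --increments '[[[-2, -2, -10], -0.004], [[-2, -1, -15], -0.004], [[0, 0, -12], 0], [[0, 0, -8], 0], [[0, 0, -5], 0], [[0, 0, 0], 0], [[0, 0, 0], 0], [[0, 0, 0], 0]]'

```text
clock: 2.5
tool_pos: [0.537, -0.4268, 0.0352]
orientation: [179.7, -0.1, 171.3]
force: [-0.1, -0.0, 0.9]
opening: 0.0571
```

Call:
move_arm --increments '[[[0, 2, -3], 0], [[0, 0, -2], 0], [[0, 0, 0], 0], [[0, 0, 0], 0], [[0, 0, 0], 0], [[0, 0, 0], 0], [[0, 0, 0], 0], [[0, 0, 0], 0]]'

```text
clock: 3.3
tool_pos: [0.5379, -0.4248, 0.0314]
orientation: [179.7, 0.0, 171.3]
force: [0.0, 0.7, -0.5]
opening: 0.057
```

```bash
cat > snap.py <<'E'
import sys,cv2,pickle,numpy as np
from plant import ctrl
n=sys.argv[1];o=[]
for c in("top","side"):
    s=ctrl.snapshot(c);pickle.dump(s,open(f"pics/{c}{n}.pkl","wb"));o.append(s["color"][:,:,::-1])
if len(sys.argv)>2:
    b=list(map(int,sys.argv[2:]))
    o=[cv2.resize(i[v-60:v+60,u-90:u+90],None,fx=4,fy=4,interpolation=cv2.INTER_CUBIC)[:,:720][:300+180] for i,(u,v) in zip(o,[b[:2],b[2:]])]
    o=[cv2.resize(i,(400,267)) for i in o]
    o=[cv2.resize(i,(600,290)) for i in o] if 0 else o
    cv2.imwrite(f"pics/s{n}.png",np.vstack(o))
else: cv2.imwrite(f"pics/s{n}.png",cv2.resize(np.vstack(o),(480,600)))
E
python3 snap.py 1 474 212 450 320
```

```text
(no output)
```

View pics/s1.png

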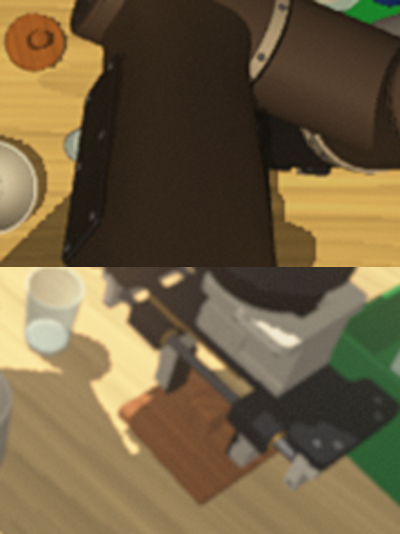

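The side view (bottom) shows the fingers straddling the square knob just above the plate, and the body clear of the green crate. Closing the jaws.

Call:
move_arm --increments '[[[-1, 0, -1], 0], [[0, 0, 0], 0], [[0, 0, 0], 0], [[0, 0, 0], 0], [[0, 0, 0], 0], [[0, 0, 0], 0], [[0, 0, 0], 0], [[0, 0, 0], 0]]' --jaw -1

```text
clock: 4.2
tool_pos: [0.5367, -0.4249, 0.0302]
orientation: [179.7, 0.0, 171.3]
force: [0.5, -0.5, 0.4]
opening: 0.0218
```

Call:
move_arm --increments '[[[0, 0, 15], 0], [[0, 0, 30], 0], [[0, 0, 40], 0], [[0, 0, 40], 0], [[0, 0, 30], 0], [[0, 0, 10], 0], [[0, 0, 0], 0], [[0, 0, 0], 0]]'

```text
clock: 5.0
tool_pos: [0.5339, -0.4236, 0.2055]
orientation: [179.7, -0.0, 171.3]
force: [-0.3, 0.7, -1.3]
opening: 0.0217
```

Call:
move_arm --increments '[[[-3, 30, 0], 0.05], [[-3, 45, 0], 0.08], [[-3, 48, 0], 0.08], [[-4, 48, 0], 0.08], [[-4, 48, 0], 0.08], [[-5, 48, 0], 0.08], [[-5, 48, 0], 0.08], [[-5, 40, 0], 0.04]]'

```text
clock: 5.8
tool_pos: [0.4913, -0.0609, 0.1889]
orientation: [179.3, -1.4, -155.3]
force: [-0.2, 0.2, -1.0]
opening: 0.0219
```

Call:
move_arm --increments '[[[-6, 25, 0], 0], [[-5, 15, 0], 0], [[0, 5, 0], 0], [[0, 0, 0], 0], [[0, 0, 0], 0], [[0, 0, 0], 0], [[0, 0, 0], 0], [[0, 0, 0], 0]]'

```text
clock: 6.6
tool_pos: [0.4752, -0.0127, 0.1817]
orientation: [179.1, -2.1, -155.0]
force: [-0.6, 0.3, -0.5]
opening: 0.0217
```

Call:
move_arm --increments '[[[4, 2, 0], -0.01], [[4, 2, 0], -0.009], [[4, 1, 0], 0], [[2, 1, 0], 0], [[0, 0, 0], 0], [[0, 0, -10], 0], [[0, 0, -10], 0], [[0, 0, -5], 0]]'

```text
clock: 7.4
tool_pos: [0.4911, -0.0067, 0.1552]
orientation: [179.1, -2.0, -156.3]
force: [-1.0, 0.0, -1.2]
opening: 0.0216
```

```bash
cat > lid.py <<'E'
import sys,numpy as np
from plant import ctrl
from scipy.spatial.transform import Rotation as R
o=ctrl.get_obs();r=R.from_euler('xyz',o["orientation"],degrees=True)
d=float(sys.argv[1])
print("tcp",np.round(o["tool_pos"]*1e3,1),"rpy",np.round(o["orientation"],2),"lid origin",np.round(o["tool_pos"]*1e3+r.apply([0,0,d]),1),"toolz",np.round(r.apply([0,0,1]),3),"F",np.round(o["force"],1),"op",round(o["opening"],4))
E
python3 lid.py 30.2; python3 snap.py 2 321 228 283 190
```

```text
tcp [491.1  -6.7 155.2] rpy [ 179.11   -2.02 -156.29] lid origin [490.   -6.7 125.1] toolz [-0.039  0.    -0.999] F [-1.   0.  -1.2] op 0.0216
```

View pics/s2.png

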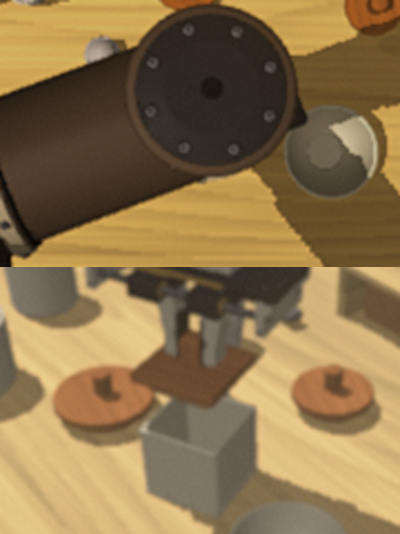

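Call:
move_arm --increments '[[[1, 1, -5], 0], [[0, 0, -8], 0], [[0, 0, -8], 0], [[0, 0, -8], 0], [[0, 0, -6], 0], [[0, 0, -4], 0], [[0, 0, -2], 0], [[0, 0, 0], 0]]'

```text
clock: 8.3
tool_pos: [0.4919, -0.0058, 0.1105]
orientation: [179.1, -2.1, -156.3]
force: [-0.6, 0.5, -0.5]
opening: 0.0218
```

```bash
python3 lid.py 30.2; python3 snap.py 3 321 228 283 190
```

```text
tcp [491.9  -5.8 110.5] rpy [ 179.12   -2.11 -156.28] lid origin [490.7  -5.8  80.3] toolz [-0.04  -0.001 -0.999] F [-0.6  0.5 -0.5] op 0.0218
```

View pics/s3.png

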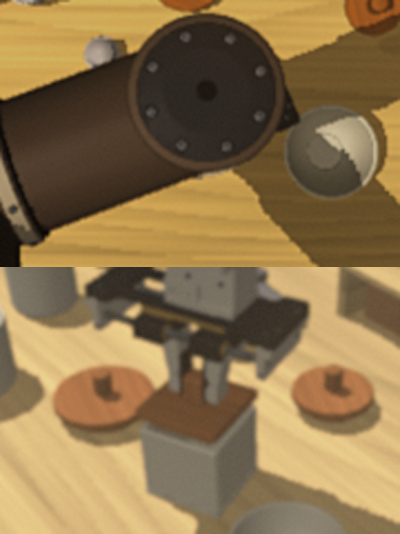

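The plug is in the mouth and not touching. I'll lower it gently until it makes contact.

Call:
move_arm --increments '[[[0, 0, -3], 0], [[0, 0, -2], 0], [[0, 0, -1], 0], [[0, 0, -1], 0], [[0, 0, -1], 0], [[0, 0, 0], 0], [[0, 0, 0], 0], [[0, 0, 0], 0]]'

```text
clock: 9.2
tool_pos: [0.4928, -0.0056, 0.1031]
orientation: [179.1, -2.0, -156.3]
force: [-0.5, -0.0, -1.1]
opening: 0.0218
```

Call:
move_arm --increments '[[[0, 0, -1], 0], [[0, 0, -1], 0], [[0, 0, -1], 0], [[0, 0, -0.5], 0], [[0, 0, 0], 0], [[0, 0, 0], 0], [[0, 0, 0], 0], [[0, 0, 0], 0]]'

```text
clock: 10.0
tool_pos: [0.4939, -0.0054, 0.1016]
orientation: [179.2, -1.8, -156.2]
force: [-0.3, 0.3, 1.8]
opening: 0.0218
```

Call:
move_arm --increments '[[[-1, 0, -1], 0], [[-1, 0, -1], 0], [[0, 0, -1], 0], [[0, 0, -1], 0], [[0, 0, 0], 0], [[0, 0, 0], 0], [[0, 0, 0], 0], [[0, 0, 0], 0]]'

```text
clock: 10.8
tool_pos: [0.495, -0.0052, 0.1012]
orientation: [179.4, -1.4, -156.1]
force: [-0.8, 0.6, 2.4]
opening: 0.0216
```

Call:
move_arm --increments '[[[0, 0, 0], 0], [[0, 0, 0], 0], [[0, 0, 0], 0], [[0, 0, 0], 0], [[0, 0, 0], 0], [[0, 0, 10], 0], [[0, 0, 25], 0], [[0, 0, 40], 0]]' --jaw 0.3

```text
clock: 11.6
tool_pos: [0.4911, -0.0063, 0.1738]
orientation: [179.3, -2.1, -156.1]
force: [1.0, 0.3, -0.7]
opening: 0.0568
```

```bash
python3 lid.py 30.2; python3 snap.py 4 321 228 283 190
```

```text
tcp [491.1  -6.3 173.8] rpy [ 179.28   -2.1  -156.13] lid origin [489.9  -6.4 143.6] toolz [-0.039 -0.003 -0.999] F [ 1.   0.3 -0.7] op 0.0568
```

View pics/s4.png

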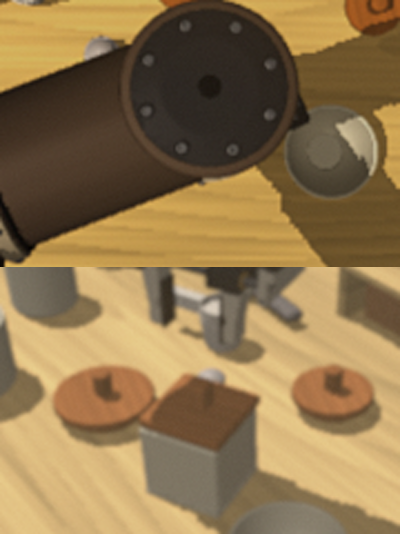

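Call:
move_arm --increments '[[[15, 1, 0], 0], [[30, 1, 0], 0], [[35, 1, 0], 0], [[35, 1, 0], 0], [[35, 1, 0], 0], [[25, 1, 0], 0], [[10, 1, 0], 0], [[0, 0, 0], 0]]'

```text
clock: 12.5
tool_pos: [0.688, 0.0017, 0.1862]
orientation: [179.5, -0.8, -156.0]
force: [-0.7, 0.2, -0.2]
opening: 0.057
```

Call:
move_arm --increments '[[[-2, 0, -15], 0], [[-2, 0, -25], 0], [[0, 0, -25], 0], [[0, 0, -25], 0], [[0, 0, -20], 0], [[0, 0, -10], 0], [[0, 0, 0], 0], [[0, 0, 0], 0]]'

```text
clock: 13.3
tool_pos: [0.6778, 0.0019, 0.0685]
orientation: [179.5, -0.6, -156.0]
force: [0.4, 0.6, 0.5]
opening: 0.057
```

```bash
python3 lid.py 19
```

```text
tcp [677.8   1.9  68.5] rpy [ 179.49   -0.59 -155.99] lid origin [677.6   1.9  49.5] toolz [-0.013  0.004 -1.   ] F [0.4 0.6 0.5] op 0.057
```

Call:
move_arm --increments '[[[3, 0, -10], 0], [[3, 0, -12], 0], [[0, 0, -10], 0], [[0, 0, -4], 0], [[0, 0, -1], 0], [[0, 0, 0], 0], [[0, 0, 0], 0], [[0, 0, 0], 0]]'

```text
clock: 14.1
tool_pos: [0.6859, 0.0021, 0.0313]
orientation: [179.6, -0.3, -156.0]
force: [-0.0, 0.1, 0.4]
opening: 0.0569
```

```bash
python3 lid.py 19; python3 snap.py 5 315 155 343 188
```

```text
tcp [685.9   2.1  31.3] rpy [ 179.55   -0.35 -155.98] lid origin [685.8   2.2  12.3] toolz [-0.009  0.005 -1.   ] F [-0.   0.1  0.4] op 0.0569
```

View pics/s5.png

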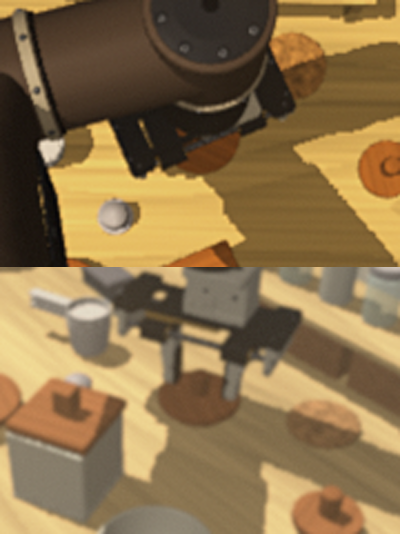

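The fingers straddle the medium knob, so I'll close on it and lift.

Call:
move_arm --increments '[[[-2, 0, -1], 0], [[0, 0, 0], 0], [[0, 0, 0], 0], [[0, 0, 0], 0], [[0, 0, 0], 0], [[0, 0, 0], 0], [[0, 0, 0], 0], [[0, 0, 0], 0]]' --jaw -1

```text
clock: 15.0
tool_pos: [0.6841, 0.0023, 0.0311]
orientation: [179.6, -0.3, -156.0]
force: [-0.8, -0.2, 0.9]
opening: 0.0212
```

Call:
move_arm --increments '[[[0, 0, 15], 0], [[0, 0, 30], 0], [[0, 0, 40], 0], [[0, 0, 40], 0], [[0, 0, 30], 0], [[0, 0, 10], 0], [[0, 0, 0], 0], [[0, 0, 0], 0]]'

```text
clock: 15.8
tool_pos: [0.6813, 0.0014, 0.2064]
orientation: [179.6, -0.3, -156.0]
force: [-0.2, -1.2, -1.6]
opening: 0.0211
```

Call:
move_arm --increments '[[[-5, 20, 0], 0], [[-12, 40, 0], 0], [[-12, 40, 0], 0], [[-12, 40, 0], 0], [[-12, 40, 0], 0], [[-12, 40, 0], 0], [[-12, 40, 0], 0], [[-12, 40, 0], 0]]'

```text
clock: 16.6
tool_pos: [0.5824, 0.3031, 0.1896]
orientation: [179.6, -1.7, -156.6]
force: [1.6, 1.0, -1.3]
opening: 0.021
```

Call:
move_arm --increments '[[[-12, 40, 0], 0], [[-12, 35, 0], 0], [[-12, 20, 0], 0], [[-8, 10, 0], 0], [[0, 0, 0], 0], [[0, 0, 0], 0], [[0, 0, 0], 0], [[0, 0, 0], 0]]'

```text
clock: 17.4
tool_pos: [0.5304, 0.4117, 0.1758]
orientation: [-179.9, -2.8, -156.4]
force: [0.3, 0.1, -0.7]
opening: 0.0215
```

```bash
python3 lid.py 31.1
```

```text
tcp [530.4 411.7 175.8] rpy [-179.94   -2.83 -156.42] lid origin [529.  411.1 144.8] toolz [-0.045 -0.021 -0.999] F [ 0.3  0.1 -0.7] op 0.0215
```

Call:
move_arm --increments '[[[4, 8, 2], 0], [[4, 8, 2], 0], [[3, 5, 1], 0], [[1, 1, 0], 0], [[0, 0, -8], 0], [[0, 0, -8], 0], [[0, 0, -5], 0], [[0, 0, 0], 0]]'

```text
clock: 18.2
tool_pos: [0.5449, 0.4337, 0.1583]
orientation: [-180.0, -2.8, -156.6]
force: [0.1, -0.9, -1.2]
opening: 0.0211
```

```bash
python3 lid.py 31.1; python3 snap.py 6 143 206 213 130
```

```text
tcp [544.9 433.7 158.3] rpy [-179.95   -2.82 -156.6 ] lid origin [543.5 433.1 127.2] toolz [-0.045 -0.02  -0.999] F [ 0.1 -0.9 -1.2] op 0.0211
```

View pics/s6.png

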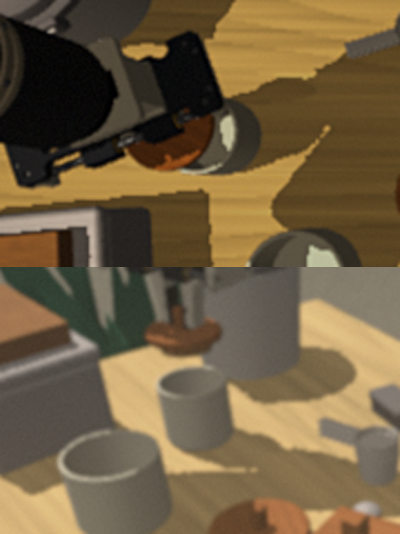

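```bash
python3 - <<'E'
from fit import *
T=[pickle.load(open(f"pics/{n}0.pkl","rb")) for n in("top","side")]
for z in(0,.15,.2,.25): print(z,[np.round(ray(T[0],u,v,z)[:2],3) for u,v in((9,125),(48,84),(48,165),(90,122))], np.round(ray(T[0],120,140,z)[:2],3))
print("side base z0",[np.round(ray(T[1],u,v,0)[:2],3) for u,v in((214,112),(236,118),(257,108))])
print("side top",[(z,np.round(ray(T[1],230,62,z)[:2],3)) for z in(.15,.2,.25,.3)])
for z in(0,.1,.15,.2): print("toaster",z,[np.round(ray(T[0],u,v,z)[:2],3) for u,v in((97,240),(100,310),(122,235),(120,305))])
for s,n in zip([pickle.load(open(f"pics/{n}6.pkl","rb")) for n in("top","side")],("t","s")):
    X=np.array([[.5435-.045*-.02+.001,.434,.147]]);print(n,proj(s,X),proj(s,np.array([[.5403,.4322,.084]])))
E
python3 - <<'E'
import cv2,pickle
s=pickle.load(open('pics/top6.pkl','rb'))["color"][:,:,::-1]
cv2.imwrite('pics/c6.png',cv2.resize(s[60:320,0:300],None,fx=2.5,fy=2.3,interpolation=cv2.INTER_CUBIC))
E
```

```text
0 [array([0.758, 0.829]), array([0.874, 0.733]), array([0.65 , 0.718]), array([0.769, 0.614])] [0.721 0.53 ]
0.15 [array([0.72 , 0.718]), array([0.82 , 0.635]), array([0.627, 0.621]), array([0.73 , 0.532])] [0.688 0.46 ]
0.2 [array([0.707, 0.68 ]), array([0.802, 0.602]), array([0.619, 0.589]), array([0.716, 0.504])] [0.677 0.436]
0.25 [array([0.694, 0.643]), array([0.784, 0.57 ]), array([0.611, 0.557]), array([0.703, 0.477])] [0.666 0.413]
side base z0 [array([0.655, 0.64 ]), array([0.691, 0.549]), array([0.792, 0.572])]
side top [(0.15, array([0.756, 0.663])), (0.2, array([0.685, 0.526])), (0.25, array([0.614, 0.389])), (0.3, array([0.543, 0.253]))]
toaster 0 [array([0.451, 0.576]), array([0.27 , 0.557]), array([0.465, 0.511]), array([0.283, 0.506])]
toaster 0.1 [array([0.454, 0.524]), array([0.289, 0.508]), array([0.466, 0.466]), array([0.301, 0.461])]
toaster 0.15 [array([0.455, 0.499]), array([0.299, 0.483]), array([0.467, 0.443]), array([0.31 , 0.439])]
toaster 0.2 [array([0.456, 0.473]), array([0.308, 0.458]), array([0.467, 0.42 ]), array([0.319, 0.417])]
t [[128.40831282 200.92478325]] [[140.3324646  204.91618902]]
s [[205.85518995  99.25396415]] [[208.26405227 120.14048514]]
```

View pics/c6.png

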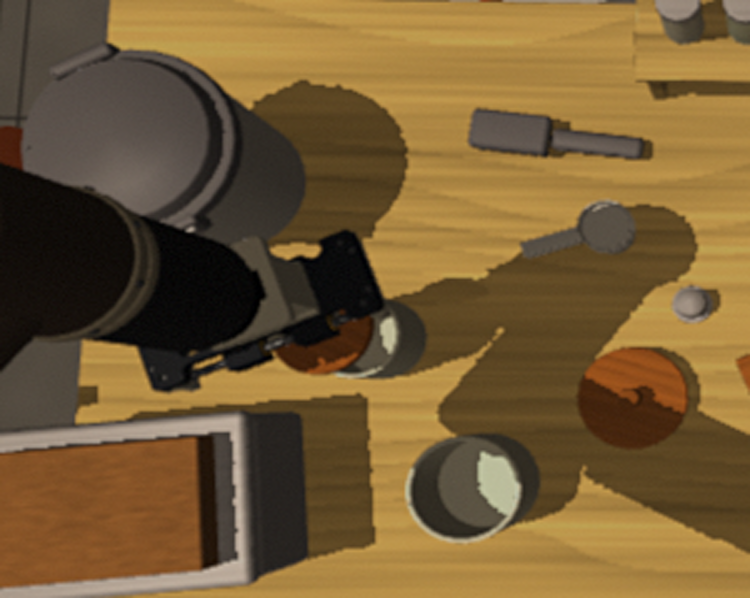

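The gripper's rear end is close to the bread-bin corner. The lid is round, so I'll turn about 25° for clearance before going down.

Call:
move_arm --increments '[[[-1, 0, 0], -0.08], [[-1, 0, 0], -0.09], [[-1, 0, 0], -0.09], [[0, 0, 0], -0.09], [[0, 0, 0], -0.08], [[0, 0, 0], 0], [[0, 0, -5], 0], [[0, 0, 0], 0]]'

```text
clock: 19.1
tool_pos: [0.5428, 0.4347, 0.1569]
orientation: [179.9, -2.6, 178.1]
force: [-0.5, -0.6, -1.8]
opening: 0.0215
```

```bash
python3 lid.py 31.1
```

```text
tcp [542.8 434.7 156.9] rpy [179.88  -2.58 178.11] lid origin [541.4 434.8 125.8] toolz [-0.045  0.004 -0.999] F [-0.5 -0.6 -1.8] op 0.0215
```

Call:
move_arm --increments '[[[-1, -2, -5], 0], [[0, 0, -10], 0], [[0, 0, -10], 0], [[0, 0, -8], 0], [[0, 0, -6], 0], [[0, 0, -4], 0], [[0, 0, -2], 0], [[0, 0, 0], 0]]'

```text
clock: 19.9
tool_pos: [0.541, 0.4318, 0.106]
orientation: [-180.0, -2.7, 178.3]
force: [0.0, -0.5, -0.8]
opening: 0.0212
```

```bash
python3 lid.py 31.1; python3 snap.py 7 143 206 213 130
```

```text
tcp [541.  431.8 106. ] rpy [-179.98   -2.68  178.29] lid origin [539.6 431.8  74.9] toolz [-0.047  0.001 -0.999] F [ 0.  -0.5 -0.8] op 0.0212
```

View pics/s7.png

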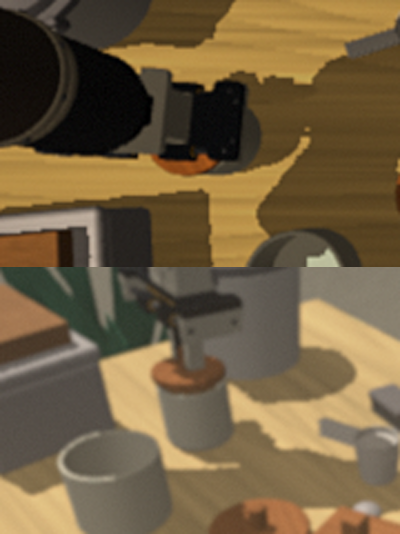

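Call:
move_arm --increments '[[[0, 0, -2], 0], [[0, 0, -1], 0], [[0, 0, -1], 0], [[0, 0, -1], 0], [[0, 0, -0.5], 0], [[0, 0, -0.5], 0], [[0, 0, 0], 0], [[0, 0, 0], 0]]'

```text
clock: 20.8
tool_pos: [0.5418, 0.4326, 0.1026]
orientation: [179.9, -2.5, 178.3]
force: [-0.2, -1.0, 0.6]
opening: 0.0212
```

```bash
python3 lid.py 31.1
```

```text
tcp [541.8 432.6 102.6] rpy [179.85  -2.53 178.33] lid origin [540.4 432.7  71.5] toolz [-0.044  0.004 -0.999] F [-0.2 -1.   0.6] op 0.0212
```

Call:
move_arm --increments '[[[-1, 0, -1], 0], [[0, 0, -1], 0], [[0, 0, -1], 0], [[0, 0, -1], 0], [[0, 0, 0], 0], [[0, 0, 0], 0], [[0, 0, 0], 0], [[0, 0, 0], 0]]'

```text
clock: 21.6
tool_pos: [0.5421, 0.4331, 0.102]
orientation: [179.7, -2.3, 178.4]
force: [-0.4, -1.2, 1.9]
opening: 0.0209
```

```bash
python3 lid.py 31.1
```

```text
tcp [542.1 433.1 102. ] rpy [179.74  -2.3  178.4 ] lid origin [540.9 433.3  70.9] toolz [-0.04   0.006 -0.999] F [-0.4 -1.2  1.9] op 0.0209
```

Contact is light and the tilt is easing, so I'll release and retreat.

Call:
move_arm --increments '[[[0, 0, 0], 0], [[0, 0, 0], 0], [[0, 0, 0], 0], [[0, 0, 0], 0], [[0, 0, 0], 0], [[0, 0, 10], 0], [[0, 0, 30], 0], [[0, 0, 45], 0]]' --jaw 0.3

```text
clock: 22.4
tool_pos: [0.5389, 0.4301, 0.181]
orientation: [-179.7, -2.9, 178.3]
force: [-0.2, 0.9, -0.1]
opening: 0.0568
```

```bash
python3 lid.py 31; python3 snap.py 8 143 206 213 130
```

```text
tcp [538.9 430.1 181. ] rpy [-179.66   -2.87  178.31] lid origin [537.4 429.9 150. ] toolz [-0.05  -0.004 -0.999] F [-0.2  0.9 -0.1] op 0.0568
```

View pics/s8.png

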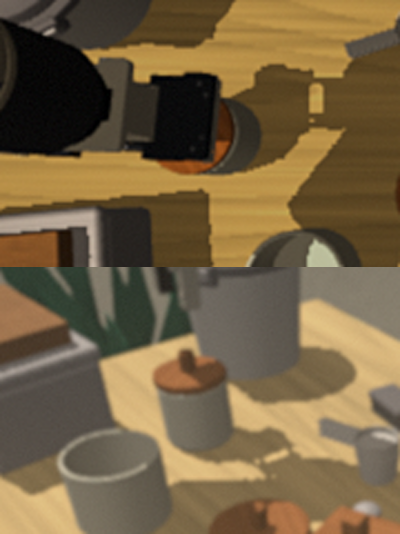

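Call:
move_arm --increments '[[[-4, -15, 8], 0], [[-8, -35, 5], 0], [[-10, -45, 0], 0], [[-10, -45, 0], 0], [[-10, -45, 0], 0], [[-10, -40, 0], 0], [[-8, -25, 0], 0], [[-4, -10, 0], 0]]'

```text
clock: 23.3
tool_pos: [0.4774, 0.1676, 0.2111]
orientation: [179.2, -1.6, 178.6]
force: [0.0, 0.7, 0.8]
opening: 0.057
```

```bash
python3 lid.py 19
```

```text
tcp [477.4 167.6 211.1] rpy [179.2   -1.62 178.62] lid origin [476.8 167.9 192.1] toolz [-0.028  0.015 -1.   ] F [0.  0.7 0.8] op 0.057
```

Call:
move_arm --increments '[[[0, -3, -15], 0], [[0, -2, -30], 0], [[0, 0, -30], 0], [[0, 0, -30], 0], [[0, 0, -20], 0], [[0, 0, -10], 0], [[0, 0, 0], 0], [[0, 0, 0], 0]]'

```text
clock: 24.1
tool_pos: [0.4818, 0.1653, 0.0795]
orientation: [178.7, -0.9, 178.6]
force: [0.6, -0.1, 0.6]
opening: 0.0571
```

```bash
python3 lid.py 19
```

```text
tcp [481.8 165.3  79.5] rpy [178.69  -0.85 178.65] lid origin [481.5 165.8  60.5] toolz [-0.014  0.023 -1.   ] F [ 0.6 -0.1  0.6] op 0.0571
```

Call:
move_arm --increments '[[[-3, -2, -10], 0], [[-3, -1, -15], 0], [[-1, 0, -10], 0], [[0, 0, -8], 0], [[0, 0, -3], 0], [[0, 0, 0], 0], [[0, 0, 0], 0], [[0, 0, 0], 0]]'

```text
clock: 24.9
tool_pos: [0.4773, 0.1644, 0.035]
orientation: [178.4, -0.4, 178.7]
force: [-0.3, -0.3, 0.0]
opening: 0.0569
```

```bash
python3 lid.py 19; python3 snap.py 9 254 232 243 180
```

```text
tcp [477.3 164.4  35. ] rpy [178.39  -0.45 178.71] lid origin [477.2 165.   16. ] toolz [-0.007  0.028 -1.   ] F [-0.3 -0.3  0. ] op 0.0569
```

View pics/s9.png

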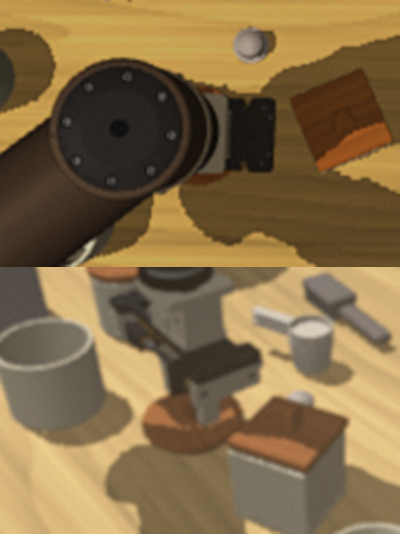

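Call:
move_arm --increments '[[[-1, -1, -2], 0], [[-1, -1, -1], 0], [[0, 0, -1], 0], [[0, 0, 0], 0], [[0, 0, 0], 0], [[0, 0, 0], 0], [[0, 0, 0], 0], [[0, 0, 0], 0]]'

```text
clock: 25.8
tool_pos: [0.4754, 0.1624, 0.0312]
orientation: [178.3, -0.4, 178.7]
force: [0.0, -0.6, -0.1]
opening: 0.0563
```

Call:
move_arm --increments '[[[0, 0, 0], 0], [[0, 0, 0], 0], [[0, 0, 0], 0], [[0, 0, 0], 0], [[0, 0, 0], 0], [[0, 0, 0], 0], [[0, 0, 0], 0], [[0, 0, 0], 0]]' --jaw -1

```text
clock: 26.6
tool_pos: [0.4754, 0.1623, 0.0314]
orientation: [178.4, -0.4, 178.7]
force: [-0.1, -0.2, 0.1]
opening: 0.0216
```

```bash
python3 lid.py 19
```

```text
tcp [475.4 162.3  31.4] rpy [178.37  -0.4  178.72] lid origin [475.3 162.8  12.5] toolz [-0.006  0.029 -1.   ] F [-0.1 -0.2  0.1] op 0.0216
```

Call:
move_arm --increments '[[[0, 0, 15], 0], [[0, 0, 30], 0], [[0, 0, 40], 0], [[0, 0, 40], 0], [[0, 0, 30], 0], [[0, 0, 10], 0], [[0, 0, 0], 0], [[0, 0, 0], 0]]'

```text
clock: 27.4
tool_pos: [0.4714, 0.1602, 0.1984]
orientation: [178.5, -0.8, 178.6]
force: [-0.6, -0.1, -2.6]
opening: 0.0212
```

```bash
python3 lid.py 32; python3 snap.py 10 254 232 243 150
```

```text
tcp [471.4 160.2 198.4] rpy [178.53  -0.8  178.61] lid origin [470.9 161.1 166.5] toolz [-0.013  0.026 -1.   ] F [-0.6 -0.1 -2.6] op 0.0212
```

View pics/s10.png

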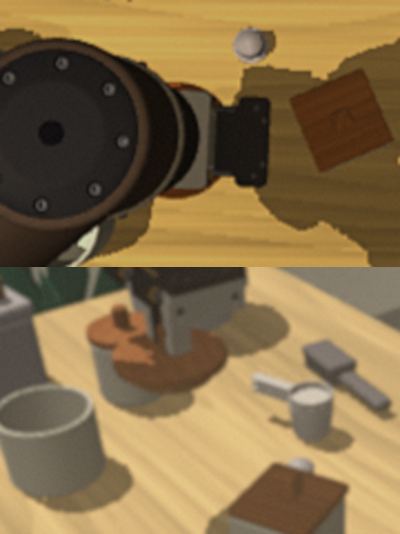

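Call:
move_arm --increments '[[[-6, 10, 0], 0], [[-13, 20, 1], 0], [[-14, 25, 1], 0], [[-14, 25, 1], 0], [[-14, 25, 1], 0], [[-12, 20, 1], 0], [[-6, 10, 0], 0], [[0, 0, 0], 0]]'

```text
clock: 28.3
tool_pos: [0.3834, 0.2987, 0.1927]
orientation: [179.3, -1.6, 178.4]
force: [0.6, 0.1, -1.5]
opening: 0.0214
```

```bash
python3 lid.py 31.4
```

```text
tcp [383.4 298.7 192.7] rpy [179.34  -1.56 178.41] lid origin [382.6 299.1 161.4] toolz [-0.027  0.012 -1.   ] F [ 0.6  0.1 -1.5] op 0.0214
```

Call:
move_arm --increments '[[[-2, 9, 0], 0], [[-2, 8, 0], 0], [[-1, 1, 0], 0], [[0, 0, -10], 0], [[0, 0, -15], 0], [[0, 0, -15], 0], [[0, 0, -8], 0], [[0, 0, 0], 0]]'

```text
clock: 29.1
tool_pos: [0.3786, 0.3151, 0.1397]
orientation: [179.5, -1.7, 178.2]
force: [-0.0, -0.3, -0.8]
opening: 0.0214
```

```bash
python3 lid.py 31.4; python3 snap.py 11 187 271 190 160
```

```text
tcp [378.6 315.1 139.7] rpy [179.49  -1.66 178.21] lid origin [377.7 315.4 108.3] toolz [-0.029  0.01  -1.   ] F [-0.  -0.3 -0.8] op 0.0214
```

View pics/s11.png

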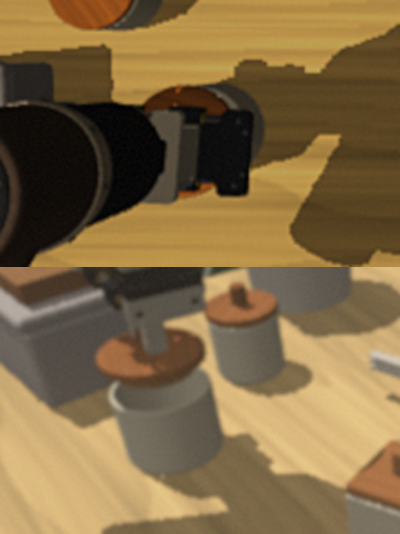

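Call:
move_arm --increments '[[[0, 2, -6], 0], [[0, 0, -8], 0], [[0, 0, -8], 0], [[0, 0, -5], 0], [[0, 0, -3], 0], [[0, 0, -1], 0], [[0, 0, 0], 0], [[0, 0, 0], 0]]'

```text
clock: 30.0
tool_pos: [0.3798, 0.3189, 0.1087]
orientation: [179.3, -1.5, 178.3]
force: [0.5, 0.4, -1.2]
opening: 0.0209
```

```bash
python3 lid.py 31.4; python3 snap.py 12 187 271 190 160
```

```text
tcp [379.8 318.9 108.7] rpy [179.28  -1.51 178.25] lid origin [379.  319.3  77.3] toolz [-0.026  0.013 -1.   ] F [ 0.5  0.4 -1.2] op 0.0209
```

View pics/s12.png

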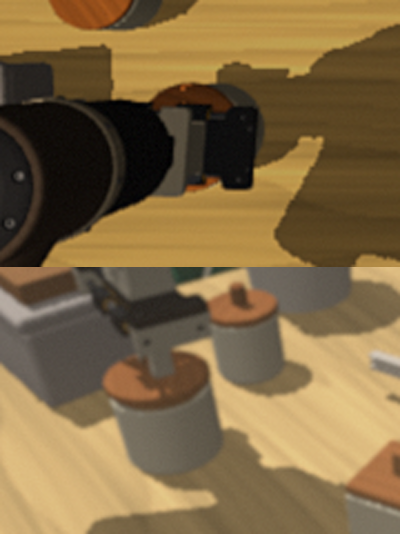

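Call:
move_arm --increments '[[[-1, -1, -1], 0], [[0, 0, -1], 0], [[0, 0, -1], 0], [[0, 0, -0.5], 0], [[0, 0, -0.5], 0], [[0, 0, 0], 0], [[0, 0, 0], 0], [[0, 0, 0], 0]]'

```text
clock: 30.9
tool_pos: [0.3789, 0.3182, 0.1058]
orientation: [179.2, -1.5, 178.3]
force: [-1.2, -0.5, 1.4]
opening: 0.0211
```

```bash
python3 lid.py 31.4
```

```text
tcp [378.9 318.2 105.8] rpy [179.18  -1.45 178.27] lid origin [378.1 318.6  74.4] toolz [-0.025  0.015 -1.   ] F [-1.2 -0.5  1.4] op 0.0211
```

Force is at +1.4 N (it was -1.2 hanging), so it's resting on the rim. A touch more, then release.

Call:
move_arm --increments '[[[0, 0, -1], 0], [[0, 0, -1], 0], [[0, 0, -0.5], 0], [[0, 0, 0], 0], [[0, 0, 0], 0], [[0, 0, 0], 0], [[0, 0, 0], 0], [[0, 0, 0], 0]]'

```text
clock: 31.7
tool_pos: [0.3789, 0.3182, 0.1053]
orientation: [179.2, -1.4, 178.3]
force: [-1.4, -0.8, 2.7]
opening: 0.0211
```

Call:
move_arm --increments '[[[0, 0, 0], 0], [[0, 0, 0], 0], [[0, 0, 0], 0], [[0, 0, 0], 0], [[0, 0, 0], 0], [[0, 0, 10], 0], [[0, 0, 30], 0], [[0, 0, 45], 0]]' --jaw 0.3

```text
clock: 32.5
tool_pos: [0.377, 0.3152, 0.1876]
orientation: [179.7, -1.8, 178.3]
force: [1.2, 1.4, -0.0]
opening: 0.0569
```

```bash
python3 lid.py 31; python3 snap.py 13 187 271 190 160
```

```text
tcp [377.  315.2 187.6] rpy [179.72  -1.75 178.25] lid origin [376.1 315.4 156.6] toolz [-0.03   0.006 -1.   ] F [ 1.2  1.4 -0. ] op 0.0569
```

View pics/s13.png

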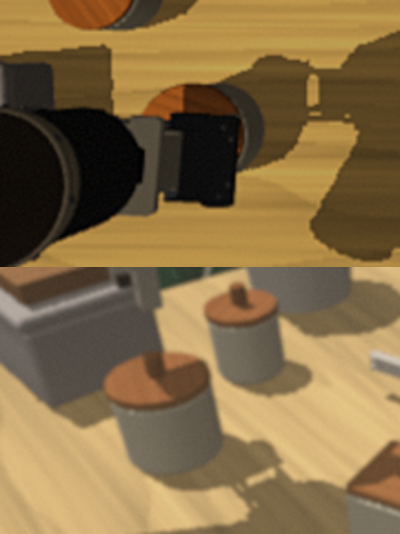

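Call:
move_arm --increments '[[[8, -15, 5], 0], [[15, -30, 5], 0], [[20, -40, 0], 0], [[20, -40, 0], 0], [[20, -40, 0], 0], [[20, -40, 0], 0], [[20, -40, 0], 0], [[20, -40, 0], 0]]'

```text
clock: 33.4
tool_pos: [0.5276, 0.0296, 0.2145]
orientation: [178.5, -0.5, 179.0]
force: [1.3, 0.6, 1.1]
opening: 0.0571
```

Call:
move_arm --increments '[[[20, -40, 0], 0], [[20, -40, 0], 0], [[20, -40, 0], 0], [[20, -40, 0], 0], [[20, -40, 0], 0], [[15, -20, 0], 0], [[5, -8, 0], 0], [[0, 0, 0], 0]]'

```text
clock: 34.2
tool_pos: [0.6532, -0.2154, 0.2191]
orientation: [178.5, -0.2, 178.7]
force: [-0.1, 0.1, -0.4]
opening: 0.057
```

```bash
python3 lid.py 19
```

```text
tcp [ 653.2 -215.4  219.1] rpy [178.49  -0.19 178.68] lid origin [ 653.1 -214.9  200.1] toolz [-0.003  0.026 -1.   ] F [-0.1  0.1 -0.4] op 0.057
```

Call:
move_arm --increments '[[[-3, -4, -15], 0], [[-3, -4, -30], 0], [[-2, -1, -30], 0], [[0, 0, -30], 0], [[0, 0, -25], 0], [[0, 0, -12], 0], [[0, 0, 0], 0], [[0, 0, 0], 0]]'

```text
clock: 35.0
tool_pos: [0.6438, -0.2161, 0.0802]
orientation: [178.5, 0.3, 179.1]
force: [0.4, 0.1, 0.8]
opening: 0.0572
```

```bash
python3 lid.py 19
```

```text
tcp [ 643.8 -216.1   80.2] rpy [178.49   0.29 179.08] lid origin [ 643.9 -215.6   61.2] toolz [ 0.006  0.026 -1.   ] F [0.4 0.1 0.8] op 0.0572
```

Call:
move_arm --increments '[[[0, -5, -8], 0], [[0, -4, -15], 0], [[0, 0, -12], 0], [[0, 0, -8], 0], [[0, 0, -4], 0], [[0, 0, 0], 0], [[0, 0, 0], 0], [[0, 0, 0], 0]]'

```text
clock: 35.8
tool_pos: [0.6456, -0.2262, 0.0326]
orientation: [178.5, 0.6, 179.1]
force: [-0.5, -0.3, -0.3]
opening: 0.0573
```

```bash
python3 lid.py 19; python3 snap.py 14 400 170 402 235
```

```text
tcp [ 645.6 -226.2   32.6] rpy [178.54   0.57 179.09] lid origin [ 645.8 -225.8   13.6] toolz [ 0.01   0.025 -1.   ] F [-0.5 -0.3 -0.3] op 0.0573
```

View pics/s14.png

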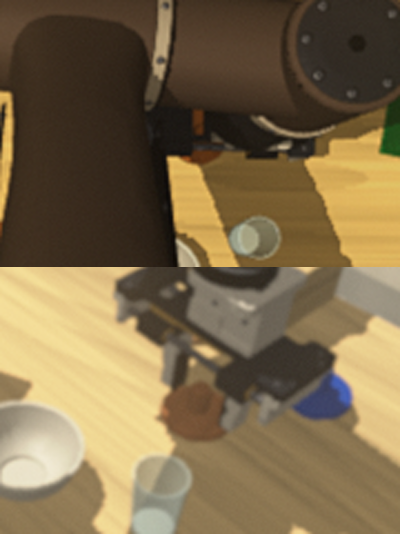

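The fingers straddle the small wooden lid's knob, and the blue look-alike behind is untouched. Gripping.

Call:
move_arm --increments '[[[0, 1, -1.5], 0], [[0, 0, 0], 0], [[0, 0, 0], 0], [[0, 0, 0], 0], [[0, 0, 0], 0], [[0, 0, 0], 0], [[0, 0, 0], 0], [[0, 0, 0], 0]]' --jaw -1

```text
clock: 36.7
tool_pos: [0.6464, -0.2251, 0.0324]
orientation: [178.6, 0.7, 179.1]
force: [1.4, 0.2, 0.2]
opening: 0.0208
```

```bash
python3 lid.py 31
```

```text
tcp [ 646.4 -225.1   32.4] rpy [178.55   0.71 179.11] lid origin [ 646.7 -224.3    1.4] toolz [ 0.013  0.025 -1.   ] F [1.4 0.2 0.2] op 0.0208
```

Call:
move_arm --increments '[[[0, 0, 15], 0], [[0, 0, 30], 0], [[0, 0, 40], 0], [[0, 0, 40], 0], [[0, 0, 30], 0], [[0, 0, 10], 0], [[0, 0, 0], 0], [[0, 0, 0], 0]]'

```text
clock: 37.5
tool_pos: [0.6436, -0.2251, 0.2085]
orientation: [178.6, 0.7, 179.1]
force: [0.1, -0.1, -0.9]
opening: 0.0213
```

Call:
move_arm --increments '[[[-12, -4, 0], 0], [[-25, -9, 0], 0], [[-32, -11, 0], 0], [[-35, -12, 0], 0], [[-35, -12, 0], 0], [[-35, -12, 0], 0], [[-35, -12, 0], 0], [[-20, -8, 0], 0]]'

```text
clock: 38.3
tool_pos: [0.3971, -0.304, 0.1933]
orientation: [178.2, -0.6, 179.2]
force: [1.4, -0.6, 0.0]
opening: 0.0211
```

```bash
python3 lid.py 32.4
```

```text
tcp [ 397.1 -304.   193.3] rpy [178.21  -0.64 179.18] lid origin [ 396.7 -303.   160.9] toolz [-0.011  0.031 -0.999] F [ 1.4 -0.6  0. ] op 0.0211
```

Call:
move_arm --increments '[[[0, 0, 0], 0], [[0, -4, 0], 0], [[0, -3, 0], 0], [[0, -1, -10], 0], [[0, 0, -15], 0], [[0, 0, -15], 0], [[0, 0, -8], 0], [[0, 0, 0], 0]]'

```text
clock: 39.1
tool_pos: [0.3963, -0.3125, 0.1382]
orientation: [178.1, -0.9, 179.2]
force: [-0.2, -0.8, -0.8]
opening: 0.0211
```

```bash
python3 lid.py 32.4; python3 snap.py 15 437 266 344 310
```

```text
tcp [ 396.3 -312.5  138.2] rpy [178.1   -0.93 179.16] lid origin [ 395.7 -311.4  105.8] toolz [-0.016  0.033 -0.999] F [-0.2 -0.8 -0.8] op 0.0211
```

View pics/s15.png

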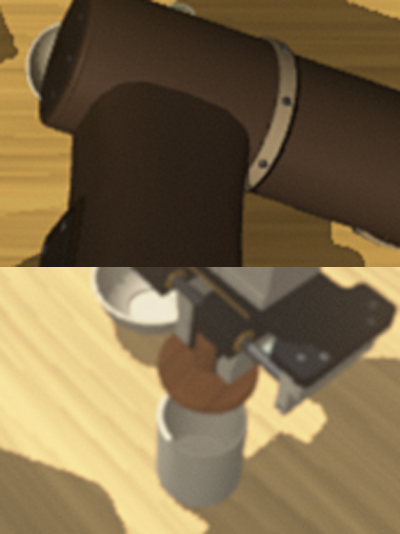

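Call:
move_arm --increments '[[[-2, -1, -6], 0], [[-1, 0, -8], 0], [[0, 0, -8], 0], [[0, 0, -6], 0], [[0, 0, -5], 0], [[0, 0, -3], 0], [[0, 0, 0], 0], [[0, 0, 0], 0]]'

```text
clock: 40.0
tool_pos: [0.3945, -0.3144, 0.1018]
orientation: [178.2, -0.7, 179.2]
force: [0.0, 0.2, 0.5]
opening: 0.0215
```

```bash
python3 lid.py 32.4; python3 snap.py 16 437 266 344 310
```

```text
tcp [ 394.5 -314.4  101.8] rpy [178.21  -0.69 179.19] lid origin [ 394.1 -313.3   69.4] toolz [-0.012  0.031 -0.999] F [0.  0.2 0.5] op 0.0215
```

View pics/s16.png

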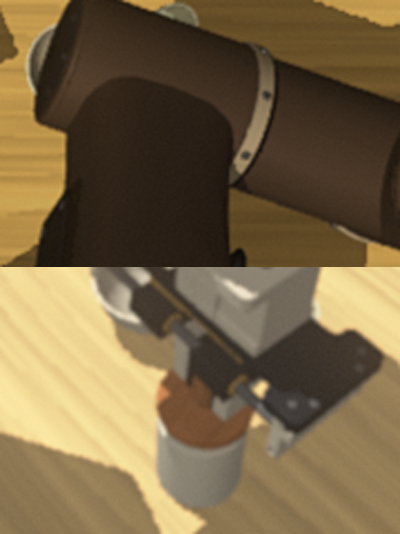

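Call:
move_arm --increments '[[[-1, 1, -3], 0], [[0, 0, -2], 0], [[0, 0, -2], 0], [[0, 0, -1], 0], [[0, 0, -0.5], 0], [[0, 0, 0], 0], [[0, 0, 0], 0], [[0, 0, 0], 0]]'

```text
clock: 40.9
tool_pos: [0.3939, -0.3134, 0.0933]
orientation: [178.2, -0.6, 179.2]
force: [-0.2, -0.8, -1.0]
opening: 0.0209
```

```bash
python3 lid.py 32.4
```

```text
tcp [ 393.9 -313.4   93.3] rpy [178.24  -0.6  179.19] lid origin [ 393.6 -312.4   60.9] toolz [-0.01   0.031 -0.999] F [-0.2 -0.8 -1. ] op 0.0209
```

Call:
move_arm --increments '[[[0, 0, -1], 0], [[0, 0, -1], 0], [[0, 0, -0.5], 0], [[0, 0, -0.5], 0], [[0, 0, 0], 0], [[0, 0, 0], 0], [[0, 0, 0], 0], [[0, 0, 0], 0]]'

```text
clock: 41.7
tool_pos: [0.3952, -0.3147, 0.0927]
orientation: [178.4, -0.4, 179.3]
force: [-1.3, 0.6, 2.2]
opening: 0.0219
```

```bash
python3 lid.py 32.4
```

```text
tcp [ 395.2 -314.7   92.7] rpy [178.4   -0.43 179.27] lid origin [ 395.  -313.8   60.3] toolz [-0.007  0.028 -1.   ] F [-1.3  0.6  2.2] op 0.0219
```

It's on the rim, so I'll release and rise.

Call:
move_arm --increments '[[[0, 0, 0], 0], [[0, 0, 0], 0], [[0, 0, 0], 0], [[0, 0, 0], 0], [[0, 0, 0], 0], [[0, 0, 10], 0], [[0, 0, 30], 0], [[0, 0, 45], 0]]' --jaw 0.3

```text
clock: 42.5
tool_pos: [0.3913, -0.3129, 0.1748]
orientation: [178.1, -1.1, 179.2]
force: [0.5, -0.2, 0.2]
opening: 0.0567
```

Call:
move_arm --increments '[[[-10, -20, 20], 0], [[-15, -35, 10], 0], [[-20, -45, 0], 0], [[-20, -45, 0], 0], [[-20, -45, 0], 0], [[-20, -45, 0], 0], [[-20, -45, 0], 0], [[-10, -20, 0], 0]]'

```text
clock: 43.3
tool_pos: [0.256, -0.621, 0.2227]
orientation: [178.9, -0.1, 179.8]
force: [1.0, -0.6, 0.2]
opening: 0.0572
```

```bash
python3 lid.py 30; python3 snap.py 17; python3 - <<'E'
import cv2,pickle,numpy as np
for n in("top","side"):
    s=pickle.load(open(f'pics/{n}17.pkl','rb'))["color"][:,:,::-1]
    c=s[90:310,100:500] if n=="top" else s[70:390,100:500]
    cv2.imwrite(f'pics/e{n}.png',cv2.resize(c,None,fx=1.85,fy=1.85,interpolation=cv2.INTER_CUBIC))
E
```

```text
tcp [ 256.  -621.   222.7] rpy [ 1.7886e+02 -1.2000e-01  1.7977e+02] lid origin [ 256.  -620.4  192.7] toolz [-0.002  0.02  -1.   ] F [ 1.  -0.6  0.2] op 0.0572
```

View pics/etop.png

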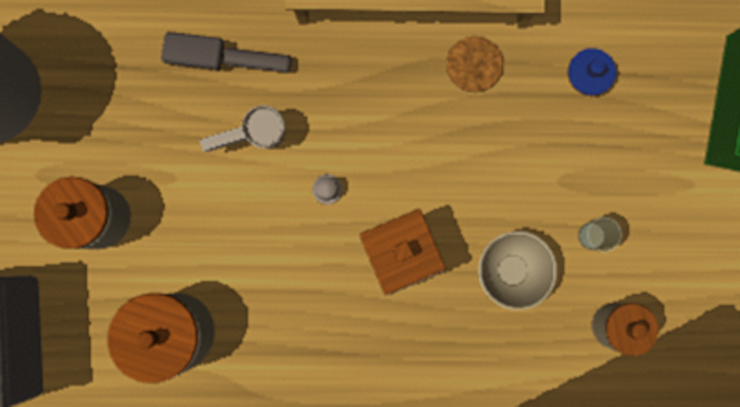

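View pics/eside.png

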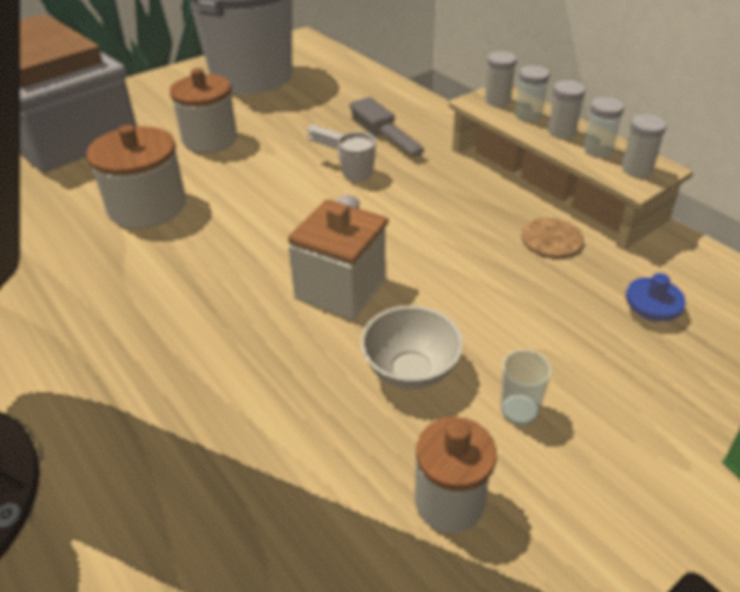

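All four lids look seated. I'll check their positions, the square's yaw, and whether any jar moved.

```bash
python3 - <<'E'
from fit import *
A=[pickle.load(open(f"pics/{n}17.pkl","rb")) for n in("top","side")]
B=[pickle.load(open(f"pics/{n}0.pkl","rb")) for n in("top","side")]
for k,(w,z,x,y,yw,sh) in {'large':(116,74,378,317,0,'r'),'medium':(96,70,540,432,0,'r'),'small':(70,60,393,-312,0,'r'),'square':(89,70,491,-5.6,.41,'s')}.items():
    pa=[(w/1e3,(z+14)/1e3),(w/1e3,(z+26)/1e3)]
    uvs=[proj(s,np.array([[x/1e3,y/1e3,(z+26)/1e3]]))[0] for s in A]
    for i in (0,1):
        r=fit([A[i]],'lid',sh,pa,[uvs[i]+[0,4] if i else uvs[i]],yw,(x/1e3,y/1e3));print(k,i,np.round(r[0],3),round(r[1],2))
# changes on low parts: image difference of side view
d=cv2.absdiff(A[1]["color"],B[1]["color"]).max(2);t=cv2.absdiff(A[0]["color"],B[0]["color"]).max(2)
cv2.imwrite("pics/d.png",np.hstack([cv2.resize(np.clip(x.astype(int)*3,0,255).astype(np.uint8),(400,250)) for x in(t,d)]))
E
```

```text
large 0 [378.662 320.127] 0.54
large 1 [379.714 323.423] 0.71
medium 0 [541.048 435.523] 0.67
medium 1 [542.38  438.582] 0.85
small 0 [ 392.268 -313.782] 0.41
small 1 [ 394.324 -313.233] 0.91
square 0 [ 4.92931e+02 -4.51200e+00  4.03000e-01] 0.27
square 1 [ 4.95215e+02 -2.56700e+00  4.31000e-01] 1.2
```

View pics/d.png

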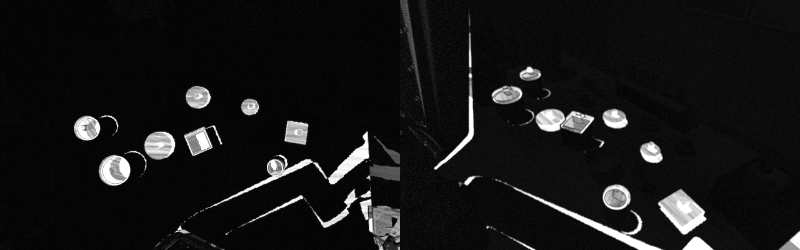

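```bash
python3 -c "
from plant import ctrl
print(ctrl.get_obs()['clock']);print(ctrl.close_job())"
```

```text
43.4
the job is handed in; nothing more can be done
None
```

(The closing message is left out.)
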